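# Find the weak spring plunger and load it

### The arm

A 6-joint arm with a two-finger parallel gripper is mounted at the origin on the work surface. World frame = base frame: x ahead of the robot, y to its left, z up, the work surface at z = 0. Lengths are in m, angles in degrees, forces in N, time in s.
With the tool pointing down it reaches from about 0.4 to 0.925 m from the base axis. Payload 12.5 kg.
Tool frame: the origin (TCP) lies midway between the tips of the shut fingers; the grasp point (between the pads) lies manip.pinch_z behind it (manip.pinch_z is the distance from the TCP to the grasp point, in m); z points along the fingers, y is the direction in which the jaws open and shut (so a half turn about z gives the same grasp; the last joint's range is limited). The gripper opens to 95 mm and grips with 3 to 60 N. Pads are 20 mm wide; open, the fingers measure 119 mm over their backs; the gripper's body (75 mm by 180 mm) begins 59 mm behind the grasp point.
Start: joints at [-82.197, 28.126, 89.318, -0, 62.55, -6.05], TCP at [0.15, -0.607, 0.215] pointing down, gripper open.
Joint ranges: [-177.58, 177.58], [-47.91, 125.51], [2.72, 160], [-65.01, 245.01], [3.68, 167.84], [-153.87, 153.87]. Speed limits (degrees/s): [127.2, 127.2, 159.86, 180, 180, 180].

### API

Orientations are given as a 3x3 rotation matrix whose columns are the frame's x, y, z axes.
In Python, from workcell import manip, eyes, order gives the robot as it stands. The module is installed in compiled form; this text tells all that it offers.
- The arm moves only by the tool apply_moves, never from a script. Its argument "deltas" is a list of rows, each an object with "turn": the turn, a rotation vector about the tool's x, y, z in degrees, a list of three; "dp": the shift along the tool's x, y, z in cm, a list of three; "hand": the finger opening in cm, from 0 to 9.51. A call has 1 to 8 rows; each row is the pose to reach, as a shift and turn from the pose commanded when the call began, along the tool's axes at that moment; what a row does not reach only later rows make up. A row lasts 1/12 s, in which the tool goes at most 41.7 mm and 7.16 degrees, less where a joint would pass 70% of its speed; a pose out of reach is approached as far as the arm can. A call with a gripper value outside its range is refused whole. The fingers move at their own pace and stop on an object; "grip_force" is the grip in N (left out, the last holds). Time passes only in rows, so rows that repeat a pose let the fingers close. It gives the time, the measured TCP pose, the force and the opening at its end, in the units of the state.
- manip.state(): the state, without advancing time (a new reading comes with each control period).
- eyes.snapshot(name): name is "scene" or "top"; returns a dict with "img" (384x512x3 uint8, blue, green, red), "fx", "fy", "cx", "cy" (pixels), "k1" (the pictures are not rectified: a ray, as slopes to the right and down, at radius r is drawn at 1 + k1 r^2 times it, then the intrinsics apply), "R" (3x3) and "t" (3): a world point X has camera coordinates R X + t. Camera axes: x right, y down, z forward; pixel columns grow to the right and rows downward; lengths in m; the calibration is good to about 2 mm. A picture is of the moment at which its call begins. There is no depth.
- order.finish_job(): hands the job in, once; it reports no verdict.
The state is a dict: "time_s": time; "joints": joint angles; "joint_velocities": joint speeds; "tau": joint torques, N m; "tool_pos": TCP position; "eef_rot": TCP orientation; "contact_force": force on the tool from outside, world axes, zero at the start; "moment": the same for the moment, N m; "grip_width": finger opening in m.
Only numpy, scipy, OpenCV 4.12 (cv2) and the standard library are available. Lean on these libraries where they do the work, as an engineer would, in place of code of your own. Each camera call takes 0.05 s, during which the arm holds its last target. There are 200 camera calls.

### The job

Find out which of the three spring plungers on the white board has the weakest spring: press each cap firmly down in turn, beginning with the plunger nearest the red tray and working along the row away from it. Then take the brass weight from the red tray and leave it standing upright on the cap of the weakest plunger, the one that gives way furthest under the same push, so that it holds that cap fully home.

Things in the scene. Friction and masses are not known exactly. Their poses are not given: they have to be found in the camera images.
- weight_mid (a point): The test weight: a brass cylinder 40 mm in diameter and 50 mm high with a small knob (20 mm in diameter, 14 mm high) on top, 500 g; it starts standing on the floor of the red tray. This point lies on its axis, half-way up the cylinder: 25 mm above its underside; z up along the axis.
- tray_red: Red tray, open, fixed to the bench: 180 (x) by 160 (y) by 18 mm high, walls and floor 4 mm thick. It holds the weight and stands at one end of the row of plungers. Origin at the centre of its underside, on the bench; z up. A grey tray of the same shape with a few spare parts in it stands at the other end and is not used.
- cap_a_top (a point): Centre of the flat top of the push cap of one of three look-alike spring plungers, fixed upright in a row about 130 mm apart on a white board. The black round cap is 40 mm in diameter, its free top 72 mm above the board and 84 mm above the bench; it moves straight down on a thin stem into an aluminium barrel 42 mm in diameter. This point moves with the cap; z up.
- cap_b_top (a point): The same point on another of the three spring plungers, alike in look and size.
- cap_c_top (a point): The same point on another of the three spring plungers, alike in look and size.
- cap_a (a joint): How far the cap with the point cap_a_top is pressed down, in m: 0 when free (it springs back when let go), 0.013 fully home. The three springs differ: under a 6 N push the weakest of the three sinks fully home (13 mm), the middle one about 6 mm, the strongest about 3 mm. Under the weight only the weakest sinks fully home. Nothing in their looks tells which is which.
- cap_b (a joint): How far the cap with the point cap_b_top is pressed down, in m: 0 when free (it springs back when let go), 0.013 fully home. The three springs differ: under a 6 N push the weakest of the three sinks fully home (13 mm), the middle one about 6 mm, the strongest about 3 mm. Under the weight only the weakest sinks fully home. Nothing in their looks tells which is which.
- cap_c (a joint): How far the cap with the point cap_c_top is pressed down, in m: 0 when free (it springs back when let go), 0.013 fully home. The three springs differ: under a 6 N push the weakest of the three sinks fully home (13 mm), the middle one about 6 mm, the strongest about 3 mm. Under the weight only the weakest sinks fully home. Nothing in their looks tells which is which.
Mind the look-alikes: they are no part of the job. Of the things shaped like the part that bears weight_mid, the brass one is meant.

How it is judged (in metres and radians):
On the way, in this order (a step that is already met when the one before it is completed fails the run):
1. the cap of the plunger nearest the red tray is pressed down by 1.5 mm or more (((value of joint cap_a above 0.0015 m and horizontal distance between cap_a_top and tray_red between 0.08 and 0.273 m) or (value of joint cap_b above 0.0015 m and horizontal distance between cap_b_top and tray_red between 0.08 and 0.273 m) or (value of joint cap_c above 0.0015 m and horizontal distance between cap_c_top and tray_red between 0.08 and 0.273 m))), for 0.05 s.
2. the cap of the middle plunger is pressed down by 1.5 mm or more (((value of joint cap_a above 0.0015 m and horizontal distance between cap_a_top and tray_red between 0.273 and 0.395 m) or (value of joint cap_b above 0.0015 m and horizontal distance between cap_b_top and tray_red between 0.273 and 0.395 m) or (value of joint cap_c above 0.0015 m and horizontal distance between cap_c_top and tray_red between 0.273 and 0.395 m))), for 0.05 s.
3. the cap of the plunger furthest from the red tray is pressed down by 1.5 mm or more (((value of joint cap_a above 0.0015 m and horizontal distance between cap_a_top and tray_red between 0.395 and 0.7 m) or (value of joint cap_b above 0.0015 m and horizontal distance between cap_b_top and tray_red between 0.395 and 0.7 m) or (value of joint cap_c above 0.0015 m and horizontal distance between cap_c_top and tray_red between 0.395 and 0.7 m))), for 0.05 s.
At the end, for the whole second after the job is handed in: The weight stands upright (within 10 degrees) on one plunger's cap, its axis within 18 mm of the cap's centre, and holds that cap fully home (pressed 11 mm or more), which only the weakest spring allows (((horizontal distance between weight_mid and cap_a_top below 0.018 m and value of joint cap_a above 0.011 m and height (world z) of weight_mid above 0.085 m and angle between weight_mid's own z axis and vertical below 0.17 rad) or (horizontal distance between weight_mid and cap_b_top below 0.018 m and value of joint cap_b above 0.011 m and height (world z) of weight_mid above 0.085 m and angle between weight_mid's own z axis and vertical below 0.17 rad) or (horizontal distance between weight_mid and cap_c_top below 0.018 m and value of joint cap_c above 0.011 m and height (world z) of weight_mid above 0.085 m and angle between weight_mid's own z axis and vertical below 0.17 rad))); the robot touches nothing.
It also fails if it takes over 61 s, if anything falls off the work surface, if the arm or the gripper's body presses on something with over 40 N, if the wrist force passes 120 N, or if a joint passes its speed limit or range.

## Working session

There is one attempt and no reset: what is moved stays moved. The work goes in short steps, Python scripts to look and compute and a tool call to move; the robot and the scene stay as the last step left them, time stands still between calls to the robot, and variables do not carry over. Pictures are saved under pics/ and viewed, about 8 in all and at most 12, crops included, and the job is handed in when it is done.

Besides the shell and the picture viewer there is one more tool, called after "Call:" by a JSON object that holds its "fn" and its "kwargs", one argument or row to a line. apply_moves: Moves the arm, as the interface text tells. Its arguments: {"type":"object","properties":{"deltas":{"type":"array"},"grip_force":{"type":"number"}},"required":["deltas"]}

```bash
mkdir -p pics
cat > h.py <<'E'
import numpy as np, cv2
from workcell import manip, eyes, order
def snap(n):
    return eyes.snapshot(n)
def ray(s,u,v):
    p=cv2.undistortPoints(np.array([[[u,v]]],float),np.array([[s['fx'],0,s['cx']],[0,s['fy'],s['cy']],[0,0,1]],float),np.array([s['k1'],0,0,0],float))[0,0]
    R=np.array(s['R']);t=np.array(s['t'])
    return -R.T@t, R.T@np.array([p[0],p[1],1])
def onz(s,u,v,z):
    c,d=ray(s,u,v); return c+d*(z-c[2])/d[2]
E
python3 - <<'E'
from h import *
for n in('scene','top'):
    s=snap(n);cv2.imwrite(f'pics/{n}0.png',s['img']);np.save(f'{n}0.npy',s,allow_pickle=True)
    print(n,(-np.array(s['R']).T@s['t']).round(3),s['fx'],s['k1'])
print(manip.pinch_z,manip.state())
E
```

```text
scene [0.915 0.529 0.673] 363.93874487513733 -0.10893193235034293
top [0.397 0.009 1.034] 361.38393990202604 -0.11296421883680433
0.0188 {'time_s': 0.1, 'joints': array([-8.21974170e+01,  2.81608874e+01,  8.93461386e+01, -7.99557724e-04,
        6.25486077e+01, -6.05191078e+00]), 'joint_velocities': array([-0.08561   , -0.08856564, -0.10421024, -0.03087491, -0.07429165,
        0.02301969]), 'tau': array([ 2.39199588e-03, -6.13624978e+01, -2.58604163e+01,  6.94348407e-02,
        4.70233255e-02, -5.46736476e-05]), 'tool_pos': array([ 0.14963544, -0.60660946,  0.21412106]), 'eef_rot': array([[ 9.70905437e-01,  2.39463174e-01, -1.44091067e-04],
       [ 2.39463201e-01, -9.70904966e-01,  9.60321011e-04],
       [ 9.00627853e-05, -9.66885399e-04, -9.99999529e-01]]), 'contact_force': array([-0.4610529 , -0.16340698, -0.65518362]), 'moment': array([ 0.04662527, -0.02518629,  0.00541593]), 'grip_width': 0.09506421760928728}
```

View pics/scene0.png

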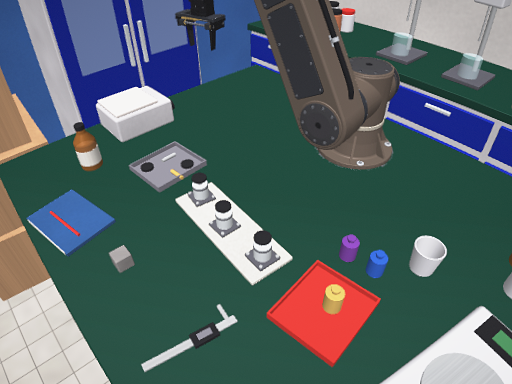

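View pics/top0.png

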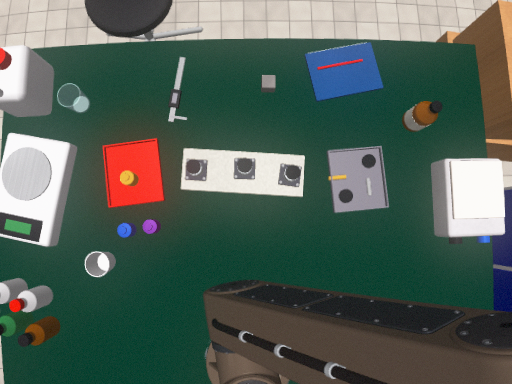

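The scene view shows the row of three black-capped plungers, with the brass weight in the red tray at scene (334,297) and top (127,177). In the top view the caps are near (195,168), (244,168) and (292,173). The blue and purple weights at (125,230) and (150,227) are decoys. Next I'll measure positions.

Run:
```python
from h import *
S={n:np.load(n+'0.npy',allow_pickle=True).item() for n in('scene','top')}
def blob(s,mask,u,v,r):
    m=np.zeros_like(mask);cv2.circle(m,(u,v),r,255,-1);m&=mask
    n,l,st,c=cv2.connectedComponentsWithStats(m);i=1+np.argmax(st[1:,4]);return c[i],st[i]
for n,pts,r in(('top',[(195,168),(244,168),(292,173)],12),('scene',[(262,238),(223,207),(200,180)],13)):
    s=S[n];g=s['img'].max(2);m=((g<60)*255).astype('u1')
    for p in pts:
        c,st=blob(s,m,*p,r);print(n,c.round(1),st,onz(s,*c,.084 if n=='top' else .081).round(4))
for n,p in(('top',(127,177)),('scene',(334,297))):
    s=S[n];h=cv2.cvtColor(s['img'],cv2.COLOR_BGR2HSV);m=cv2.inRange(h,(15,90,60),(40,255,255))
    c,st=blob(s,m,*p,20);print(n,c.round(1),st,onz(s,*c,.054 if n=='top' else .035).round(4))
s=S['top'];h=cv2.cvtColor(s['img'],cv2.COLOR_BGR2HSV);m=cv2.inRange(h,(0,200,120),(8,255,255));c,st=blob(s,m,134,172,45);print(onz(s,*c,.01))
x=cv2.resize(s['img'][130:215,90:320],None,fx=3.4,fy=3.4,interpolation=2)
y=cv2.resize(S['scene']['img'][165:345,170:390],None,fx=3.3,fy=3.3,interpolation=2)[:590,:782]
z=np.zeros((y.shape[0]//1,782,3),'u1');cv2.imwrite('pics/c_top.png',x);cv2.imwrite('pics/c_sc.png',y)
```

```text
Traceback (most recent call last):
ValueError: attempt to get argmax of an empty sequence
```

Run:
```python
from h import *
S={n:np.load(n+'0.npy',allow_pickle=True).item() for n in('scene','top')}
s=S['top']
x=cv2.resize(s['img'][130:215,90:320],None,fx=3.4,fy=3.4,interpolation=2)
y=cv2.resize(S['scene']['img'][165:345,170:390],None,fx=1.8,fy=1.8,interpolation=2)
z=np.zeros((x.shape[0]+y.shape[0],x.shape[1],3),'u1');z[:x.shape[0]]=x;z[x.shape[0]:,:y.shape[1]]=y;cv2.imwrite('pics/c.png',z)
print(s['img'].dtype,z.shape,s['img'][168,180:212].max(1),s['img'][160:180,195].max(1))
```

```text
uint8 (613, 782, 3) [ 79  72 199 236 236 196 120  92  87  89  88  89  90  89  85  88  86  88
  86  81 169 169 119 105 108 115  96 222 236 237 233 230] [ 85  90  88  88  86  89  89  86  88  88  86  85  85 125 169 134 109 110
 109 109]
```

View pics/c.png

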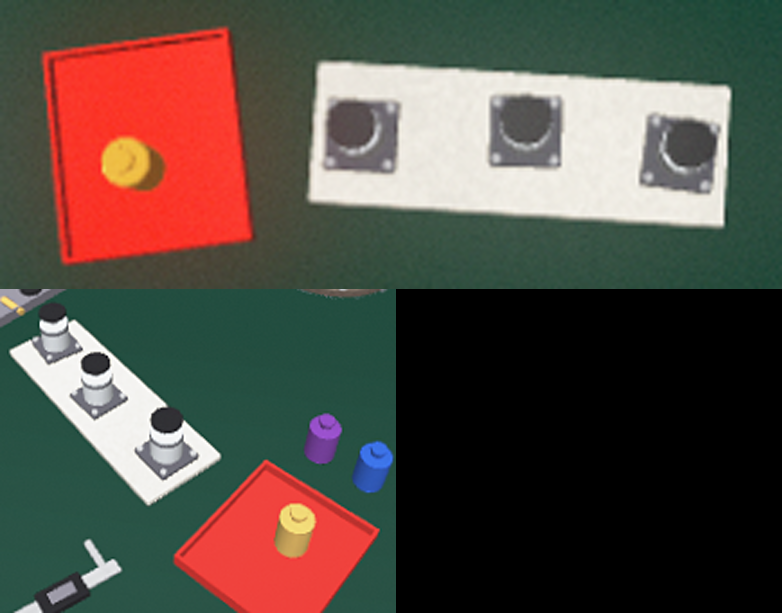

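The crop shows black cap discs at top-image (193.5,167.1), (244.4,165.0) and (292.6,172.1), and the brass shoulder at (127.1,177.6). In the scene image the cap tops are at about (262,238), (223,206) and (200,178).

Run:
```python
from h import *
S={n:np.load(n+'0.npy',allow_pickle=True).item() for n in('scene','top')}
for a,b in (((193.4,166.9),(262.2,237.6)),((244.2,164.9),(223.1,206)),((292.5,171.9),(199.8,177.8))):
    print(onz(S['top'],*a,.084).round(4),onz(S['scene'],*b,.084).round(4))
print(onz(S['top'],127,177.5,.054).round(4),onz(S['scene'],334.2,292,.054).round(4))
print('trayc',onz(S['top'],133.5,172.5,.01).round(3))
# cap grey discs via mask
g=S['top']['img'].max(2)
m=(cv2.inRange(g,0,99));
for u,v in((193,167),(244,165),(292,172)):
    q=np.zeros_like(m);cv2.circle(q,(u,v),9,255,-1);q&=m;print(cv2.connectedComponentsWithStats(q)[3])
```

```text
[0.5429 0.1382 0.084 ] [0.5498 0.1469 0.084 ]
[0.5457 0.0032 0.084 ] [0.5495 0.0112 0.084 ]
[ 0.5247 -0.1248  0.084 ] [ 0.527  -0.1141  0.084 ]
[0.5221 0.3265 0.054 ] [0.5254 0.3305 0.054 ]
trayc [0.542 0.322 0.01 ]
[[255.54676501 191.5190903 ]
 [193.         165.98639456]]
[[255.50914746 191.52188874]
 [244.26875    164.625     ]]
[[255.4693809  191.51617747]
 [292.62962963 171.88271605]]
```

Call:
{"fn": "apply_moves", "kwargs": {
  "deltas": [
    {"turn":[0,0,7],"dp":[3.6,-1.7,0],"hand":0},
    {"turn":[0,0,13.85],"dp":[7.2,-3.4,0],"hand":0},
    {"turn":[0,0,13.85],"dp":[10.8,-5.1,0],"hand":0},
    {"turn":[0,0,13.85],"dp":[14.4,-6.8,0],"hand":0},
    {"turn":[0,0,13.85],"dp":[18,-8.5,0],"hand":0},
    {"turn":[0,0,13.85],"dp":[21.6,-10.2,0],"hand":0},
    {"turn":[0,0,13.85],"dp":[25.2,-11.9,0],"hand":0},
    {"turn":[0,0,13.85],"dp":[28.8,-13.6,0],"hand":0}
  ]
}}

```text
time_s: 0.77
tool_pos: [0.3979, -0.4043, 0.2145]
eef_rot: [[1.0, -0.0, -0.0], [-0.0, -1.0, 0.0], [-0.0, -0.0, -1.0]]
contact_force: [0.2, -0.7, -0.1]
grip_width: 0.0478
```

Call:
{"fn": "apply_moves", "kwargs": {
  "deltas": [
    {"turn":[0,0,0],"dp":[1.0,-3.9,0],"hand":0},
    {"turn":[0,0,0],"dp":[2.0,-7.8,0],"hand":0},
    {"turn":[0,0,0],"dp":[3.0,-11.7,0],"hand":0},
    {"turn":[0,0,0],"dp":[4.0,-15.6,0],"hand":0},
    {"turn":[0,0,0],"dp":[5.0,-19.5,0],"hand":0},
    {"turn":[0,0,0],"dp":[6.0,-23.4,0],"hand":0},
    {"turn":[0,0,0],"dp":[7.0,-27.3,0],"hand":0},
    {"turn":[0,0,0],"dp":[8.0,-31.2,0],"hand":0}
  ]
}}

```text
time_s: 1.43
tool_pos: [0.4767, -0.0918, 0.2146]
eef_rot: [[1.0, -0.0, -0.0], [-0.0, -1.0, -0.0], [-0.0, 0.0, -1.0]]
contact_force: [0.4, -0.4, -0.5]
grip_width: 0.0007
```

Call:
{"fn": "apply_moves", "kwargs": {
  "deltas": [
    {"turn":[0,0,0],"dp":[1.1,-3.8,1],"hand":0},
    {"turn":[0,0,0],"dp":[2.2,-7.6,2],"hand":0},
    {"turn":[0,0,0],"dp":[3.3,-11.4,3],"hand":0},
    {"turn":[0,0,0],"dp":[4.4,-15.2,4],"hand":0},
    {"turn":[0,0,0],"dp":[5.5,-19.0,5],"hand":0},
    {"turn":[0,0,0],"dp":[6.2,-22.0,6],"hand":0},
    {"turn":[0,0,0],"dp":[6.7,-23.4,8],"hand":0},
    {"turn":[0,0,0],"dp":[6.7,-23.4,9],"hand":0}
  ]
}}

```text
time_s: 2.1
tool_pos: [0.5435, 0.1429, 0.1226]
eef_rot: [[1.0, 0.003, -0.001], [0.003, -1.0, -0.0], [-0.001, 0.0, -1.0]]
contact_force: [-0.6, -0.5, -0.6]
grip_width: 0.0004
```

Run:
```python
from h import *
a=snap('scene');b=snap('top');print(manip.state()['tool_pos'])
x=cv2.resize(b['img'][120:220,100:320],None,fx=3.4,fy=3.4,interpolation=2)
y=cv2.resize(a['img'][140:290,170:320],None,fx=1.7,fy=1.7,interpolation=2)
z=np.zeros((x.shape[0]+y.shape[0],x.shape[1],3),'u1');z[:x.shape[0]]=x;z[x.shape[0]:,:y.shape[1]]=y;cv2.imwrite('pics/d.png',z)
```

```text
[0.54253818 0.14013695 0.12273296]
```

View pics/d.png

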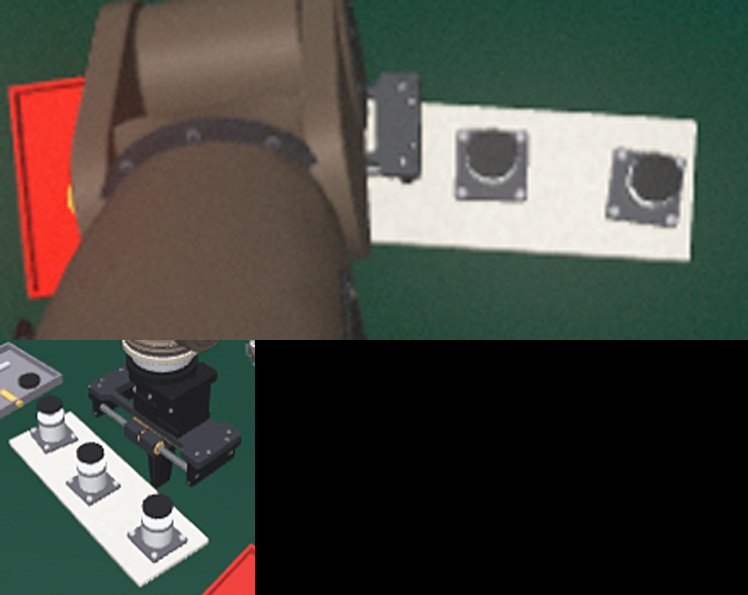

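Run:
```python
from h import *
s=np.load('scene0.npy',allow_pickle=True).item();t=np.load('top0.npy',allow_pickle=True).item()
def pr(s,X):
    return cv2.projectPoints(np.array([X],float),cv2.Rodrigues(np.array(s['R']))[0],np.array(s['t'],float),np.array([[s['fx'],0,s['cx']],[0,s['fy'],s['cy']],[0,0,1]],float),np.array([s['k1'],0,0,0.]))[0].ravel().round(1)
for X in((.5425,.14,.1227),(.5425,.14,.084),(.546,.005,.084),(.526,-.121,.084),(.5425,.14,.072)):print(pr(s,X),pr(t,X))
```

```text
[262.6 221.8] [190.6 164.8]
[262.5 234.2] [192.7 167.1]
[222.6 204. ] [243.5 164.8]
[198.6 176.4] [291.  171.4]
[262.4 237.9] [193.3 167.7]
```

The tip and the cap line up in the scene view: tip at (263,225), cap directly below at (262,238). Starting the first press.

Call:
{"fn": "apply_moves", "kwargs": {
  "deltas": [
    {"turn":[0,0,0],"dp":[0,0,2],"hand":0},
    {"turn":[0,0,0],"dp":[0,0,3.4],"hand":0},
    {"turn":[0,0,0],"dp":[0,0,3.8],"hand":0},
    {"turn":[0,0,0],"dp":[0,0,4.2],"hand":0},
    {"turn":[0,0,0],"dp":[0,0,4.4],"hand":0},
    {"turn":[0,0,0],"dp":[0,0,4.6],"hand":0},
    {"turn":[0,0,0],"dp":[0,0,4.6],"hand":0},
    {"turn":[0,0,0],"dp":[0,0,4.6],"hand":0}
  ]
}}

```text
time_s: 2.87
tool_pos: [0.5441, 0.1399, 0.0794]
eef_rot: [[1.0, -0.0, 0.001], [-0.0, -1.0, -0.0], [0.001, 0.0, -1.0]]
contact_force: [-1.2, -2.2, 4.6]
grip_width: 0.0007
```

Call:
{"fn": "apply_moves", "kwargs": {
  "deltas": [
    {"turn":[0,0,0],"dp":[0,0,0.2],"hand":0},
    {"turn":[0,0,0],"dp":[0,0,0.4],"hand":0},
    {"turn":[0,0,0],"dp":[0,0,0.4],"hand":0},
    {"turn":[0,0,0],"dp":[0,0,0.4],"hand":0},
    {"turn":[0,0,0],"dp":[0,0,0.4],"hand":0}
  ]
}}

```text
time_s: 3.28
tool_pos: [0.5441, 0.14, 0.0755]
eef_rot: [[1.0, 0.0, 0.001], [0.0, -1.0, -0.0], [0.001, 0.0, -1.0]]
contact_force: [-1.1, -5.3, 7.7]
grip_width: 0.0006
```

Call:
{"fn": "apply_moves", "kwargs": {
  "deltas": [
    {"turn":[0,0,0],"dp":[0,0,0],"hand":0},
    {"turn":[0,0,0],"dp":[0,0,0],"hand":0}
  ]
}}

```text
time_s: 3.45
tool_pos: [0.5441, 0.14, 0.0755]
eef_rot: [[1.0, 0.0, 0.001], [0.0, -1.0, -0.0], [0.001, 0.0, -1.0]]
contact_force: [-1.5, -4.8, 9.0]
grip_width: 0.0002
```

Near cap: about 8.5 mm at 8–9 N, so roughly 1 N/mm. Next is the middle plunger.

Call:
{"fn": "apply_moves", "kwargs": {
  "deltas": [
    {"turn":[0,0,0],"dp":[0,0,-3.5],"hand":0},
    {"turn":[0,0,0],"dp":[0,3,-5],"hand":0},
    {"turn":[0,0,0],"dp":[0.2,7,-5],"hand":0},
    {"turn":[0,0,0],"dp":[0.2,10.5,-5],"hand":0},
    {"turn":[0,0,0],"dp":[0.2,13.5,-5],"hand":0},
    {"turn":[0,0,0],"dp":[0.2,13.5,-4],"hand":0},
    {"turn":[0,0,0],"dp":[0.2,13.5,-2.5],"hand":0},
    {"turn":[0,0,0],"dp":[0.2,13.5,-1.5],"hand":0}
  ]
}}

```text
time_s: 4.12
tool_pos: [0.5456, 0.005, 0.0889]
eef_rot: [[1.0, -0.001, 0.0], [-0.001, -1.0, 0.0], [0.0, -0.0, -1.0]]
contact_force: [0.0, 0.6, 0.1]
grip_width: 0.0004
```

Call:
{"fn": "apply_moves", "kwargs": {
  "deltas": [
    {"turn":[0,0,0],"dp":[0,0,0.4],"hand":0},
    {"turn":[0,0,0],"dp":[0,0,0.8],"hand":0},
    {"turn":[0,0,0],"dp":[0,0,1.1],"hand":0},
    {"turn":[0,0,0],"dp":[0,0,1.1],"hand":0},
    {"turn":[0,0,0],"dp":[0,0,1.1],"hand":0}
  ]
}}

```text
time_s: 4.53
tool_pos: [0.5454, 0.0057, 0.0792]
eef_rot: [[1.0, 0.001, -0.001], [0.001, -1.0, -0.0], [-0.001, 0.0, -1.0]]
contact_force: [-4.7, -1.1, 8.1]
grip_width: 0.0002
```

Call:
{"fn": "apply_moves", "kwargs": {
  "deltas": [
    {"turn":[0,0,0],"dp":[0,0,0.2],"hand":0},
    {"turn":[0,0,0],"dp":[0,0,0.4],"hand":0},
    {"turn":[0,0,0],"dp":[0,0,0.4],"hand":0},
    {"turn":[0,0,0],"dp":[0,0,0.4],"hand":0}
  ]
}}

```text
time_s: 4.87
tool_pos: [0.5454, 0.0057, 0.0757]
eef_rot: [[1.0, 0.001, -0.0], [0.001, -1.0, -0.0], [-0.0, 0.0, -1.0]]
contact_force: [-7.0, -0.7, 14.0]
grip_width: 0.0002
```

Call:
{"fn": "apply_moves", "kwargs": {
  "deltas": [
    {"turn":[0,0,0],"dp":[0,0,-3.5],"hand":0},
    {"turn":[0,0,0],"dp":[-0.5,3,-5],"hand":0},
    {"turn":[0,0,0],"dp":[-1,6.5,-5],"hand":0},
    {"turn":[0,0,0],"dp":[-1.6,10,-5],"hand":0},
    {"turn":[0,0,0],"dp":[-2,12.7,-5],"hand":0},
    {"turn":[0,0,0],"dp":[-2,12.7,-4],"hand":0},
    {"turn":[0,0,0],"dp":[-2,12.7,-2.5],"hand":0},
    {"turn":[0,0,0],"dp":[-2,12.7,-1.5],"hand":0}
  ]
}}

```text
time_s: 5.53
tool_pos: [0.5257, -0.1216, 0.0889]
eef_rot: [[1.0, -0.0, 0.0], [-0.0, -1.0, -0.0], [0.0, 0.0, -1.0]]
contact_force: [-0.2, 0.9, 0.6]
grip_width: 0.0006
```

Call:
{"fn": "apply_moves", "kwargs": {
  "deltas": [
    {"turn":[0,0,0],"dp":[0,0,0.4],"hand":0},
    {"turn":[0,0,0],"dp":[0,0,0.8],"hand":0},
    {"turn":[0,0,0],"dp":[0,0,1.1],"hand":0},
    {"turn":[0,0,0],"dp":[0,0,1.1],"hand":0},
    {"turn":[0,0,0],"dp":[0,0,1.1],"hand":0}
  ]
}}

```text
time_s: 5.95
tool_pos: [0.5259, -0.1215, 0.0789]
eef_rot: [[1.0, 0.001, 0.0], [0.001, -1.0, -0.0], [0.0, 0.0, -1.0]]
contact_force: [-0.2, 2.3, 2.2]
grip_width: 0.0003
```

Call:
{"fn": "apply_moves", "kwargs": {
  "deltas": [
    {"turn":[0,0,0],"dp":[0,0,0.2],"hand":0},
    {"turn":[0,0,0],"dp":[0,0,0.4],"hand":0},
    {"turn":[0,0,0],"dp":[0,0,0.4],"hand":0},
    {"turn":[0,0,0],"dp":[0,0,0.4],"hand":0}
  ]
}}

```text
time_s: 6.28
tool_pos: [0.526, -0.1218, 0.0748]
eef_rot: [[1.0, 0.0, 0.001], [0.0, -1.0, -0.0], [0.001, 0.0, -1.0]]
contact_force: [1.5, 1.8, 3.1]
grip_width: 0.0005
```

The springs compare as follows: near about 1 N/mm, middle about 1.7 N/mm, furthest about 0.35 N/mm. The furthest is the weakest. Now for the brass weight.

Call:
{"fn": "apply_moves", "kwargs": {
  "deltas": [
    {"turn":[0,0,0],"dp":[0,0,-4],"hand":0},
    {"turn":[0,0,0],"dp":[0,-2,-7.5],"hand":3},
    {"turn":[0,0,0],"dp":[0,-5.5,-10],"hand":9},
    {"turn":[0,0,0],"dp":[0,-9.5,-10],"hand":9},
    {"turn":[0,0,0],"dp":[0,-13.5,-10],"hand":9},
    {"turn":[0,0,0],"dp":[0,-17.5,-10],"hand":9},
    {"turn":[0,0,0],"dp":[0,-21.5,-10],"hand":9},
    {"turn":[0,0,0],"dp":[0,-25,-10],"hand":9}
  ]
}}

```text
time_s: 6.95
tool_pos: [0.5252, 0.1303, 0.1747]
eef_rot: [[1.0, 0.0, 0.0], [0.0, -1.0, -0.0], [0.0, 0.0, -1.0]]
contact_force: [0.0, -0.0, 0.7]
grip_width: 0.0418
```

Call:
{"fn": "apply_moves", "kwargs": {
  "deltas": [
    {"turn":[0,0,0],"dp":[0,-4,0],"hand":9},
    {"turn":[0,0,0],"dp":[0,-8,0],"hand":9},
    {"turn":[0,0,0],"dp":[-0.2,-12,1],"hand":9},
    {"turn":[0,0,0],"dp":[-0.2,-16,2],"hand":9},
    {"turn":[0,0,0],"dp":[-0.2,-19,4],"hand":9},
    {"turn":[0,0,0],"dp":[-0.2,-20,6],"hand":9},
    {"turn":[0,0,0],"dp":[-0.2,-20,7],"hand":9},
    {"turn":[0,0,0],"dp":[-0.2,-20,7],"hand":9}
  ]
}}

```text
time_s: 7.62
tool_pos: [0.5225, 0.3276, 0.1021]
eef_rot: [[1.0, 0.001, -0.004], [0.001, -1.0, -0.002], [-0.004, 0.002, -1.0]]
contact_force: [-1.3, 0.4, 0.6]
grip_width: 0.0888
```

Run:
```python
from h import *
a=snap('scene');print(manip.state()['tool_pos'])
cv2.imwrite('pics/e.png',cv2.resize(a['img'][180:370,240:440],None,fx=3,fy=3,interpolation=2))
```

```text
[0.52329353 0.32719467 0.10375859]
```

View pics/e.png

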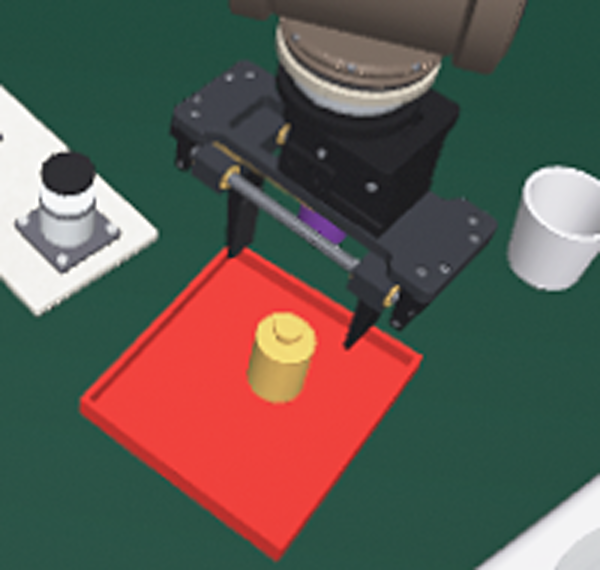

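Run:
```python
from h import *
s=np.load('scene0.npy',allow_pickle=True).item()
f=lambda u,v,z:onz(s,240+u/3-.33,180+v/3-.33,z).round(4)
a,b=f(237,255,.1037),f(350,347,.1037);print(a,b,(a+b)/2)
print(f(286,338,.054)); print('base bottom-centre', f(279,385,.004+.01))
```

```text
[0.5296 0.2859 0.1037] [0.5329 0.3788 0.1037] [0.53125 0.33235 0.1037 ]
[0.5249 0.3321 0.054 ]
base bottom-centre [0.5328 0.34   0.014 ]
```

The brass weight sits centred between the jaws (crop (283,355), fingertips (237,255) and (350,347)). Descending and gripping.

Call:
{"fn": "apply_moves", "kwargs": {
  "deltas": [
    {"turn":[0,0,0],"dp":[-0.2,0,2.5],"hand":9},
    {"turn":[0,0,0],"dp":[-0.2,0,5],"hand":9},
    {"turn":[0,0,0],"dp":[-0.2,0,7],"hand":9},
    {"turn":[0,0,0],"dp":[-0.2,0,8.2],"hand":9},
    {"turn":[0,0,0],"dp":[-0.2,0,8.2],"hand":7},
    {"turn":[0,0,0],"dp":[-0.2,0,8.2],"hand":5},
    {"turn":[0,0,0],"dp":[-0.2,0,8.2],"hand":3},
    {"turn":[0,0,0],"dp":[-0.2,0,8.2],"hand":3}
  ],
  "grip_force": 25
}}

```text
time_s: 8.33
tool_pos: [0.5225, 0.3283, 0.0241]
eef_rot: [[1.0, -0.0, 0.002], [-0.0, -1.0, 0.001], [0.002, -0.001, -1.0]]
contact_force: [-0.2, -0.1, 0.1]
grip_width: 0.0688
```

Call:
{"fn": "apply_moves", "kwargs": {
  "deltas": [
    {"turn":[0,0,0],"dp":[0,0,0],"hand":2.5},
    {"turn":[0,0,0],"dp":[0,0,0],"hand":2.5},
    {"turn":[0,0,0],"dp":[0,0,0],"hand":2.5},
    {"turn":[0,0,0],"dp":[0,0,0],"hand":2.5}
  ]
}}

```text
time_s: 8.67
tool_pos: [0.5217, 0.3282, 0.0228]
eef_rot: [[1.0, 0.0, 0.0], [0.0, -1.0, 0.0], [0.0, -0.0, -1.0]]
contact_force: [-0.2, -0.0, 0.3]
grip_width: 0.042
```

Call:
{"fn": "apply_moves", "kwargs": {
  "deltas": [
    {"turn":[0,0,0],"dp":[0,0,0],"hand":2.5},
    {"turn":[0,0,0],"dp":[0,0,0],"hand":2.5},
    {"turn":[0,0,0],"dp":[0,0,0],"hand":2.5},
    {"turn":[0,0,0],"dp":[0,0,-1],"hand":2.5},
    {"turn":[0,0,0],"dp":[0,0,-3],"hand":2.5},
    {"turn":[0,0,0],"dp":[0,0,-6],"hand":2.5},
    {"turn":[0,0,0],"dp":[0,0,-9],"hand":2.5},
    {"turn":[0,0,0],"dp":[0,0,-12],"hand":2.5}
  ]
}}

```text
time_s: 9.33
tool_pos: [0.521, 0.3277, 0.1436]
eef_rot: [[1.0, 0.0, -0.002], [0.0, -1.0, -0.001], [-0.002, 0.001, -1.0]]
contact_force: [-0.2, 0.1, -4.4]
grip_width: 0.0395
```

Call:
{"fn": "apply_moves", "kwargs": {
  "deltas": [
    {"turn":[0,0,0],"dp":[0,2,-1],"hand":2.5},
    {"turn":[0,0,0],"dp":[0,5,-1],"hand":2.5},
    {"turn":[0,0,0],"dp":[0,8.5,-1],"hand":2.5},
    {"turn":[0,0,0],"dp":[0,12,-1],"hand":2.5},
    {"turn":[0,0,0],"dp":[0,15.5,-1],"hand":2.5},
    {"turn":[0,0,0],"dp":[0,19,-1],"hand":2.5},
    {"turn":[0,0,0],"dp":[0.2,22.5,-1],"hand":2.5},
    {"turn":[0,0,0],"dp":[0.2,26,-1],"hand":2.5}
  ]
}}

```text
time_s: 10.0
tool_pos: [0.5231, 0.0664, 0.1527]
eef_rot: [[1.0, 0.0, -0.001], [0.0, -1.0, -0.0], [-0.001, 0.0, -1.0]]
contact_force: [0.0, -0.2, -4.7]
grip_width: 0.0392
```

Call:
{"fn": "apply_moves", "kwargs": {
  "deltas": [
    {"turn":[0,0,0],"dp":[0,3.5,0],"hand":2.5},
    {"turn":[0,0,0],"dp":[0,7,0],"hand":2.5},
    {"turn":[0,0,0],"dp":[0.1,10.5,0],"hand":2.5},
    {"turn":[0,0,0],"dp":[0.2,14,0],"hand":2.5},
    {"turn":[0,0,0],"dp":[0.3,17,0],"hand":2.5},
    {"turn":[0,0,0],"dp":[0.3,19,1.5],"hand":2.5},
    {"turn":[0,0,0],"dp":[0.3,19,2.5],"hand":2.5},
    {"turn":[0,0,0],"dp":[0.3,19,2.5],"hand":2.5}
  ]
}}

```text
time_s: 10.67
tool_pos: [0.5252, -0.1224, 0.1258]
eef_rot: [[1.0, -0.002, -0.004], [-0.002, -1.0, 0.001], [-0.004, -0.001, -1.0]]
contact_force: [-0.4, 0.6, -5.7]
grip_width: 0.0393
```

Run:
```python
from h import *
a=snap('scene');b=snap('top');print(manip.state()['tool_pos'])
x=cv2.resize(b['img'][120:220,180:360],None,fx=3,fy=3,interpolation=2)
y=cv2.resize(a['img'][100:240,130:280],None,fx=3.5,fy=3.5,interpolation=2)
cv2.imwrite('pics/f.png',y)
```

```text
[ 0.52618868 -0.12122443  0.12745349]
```

View pics/f.png

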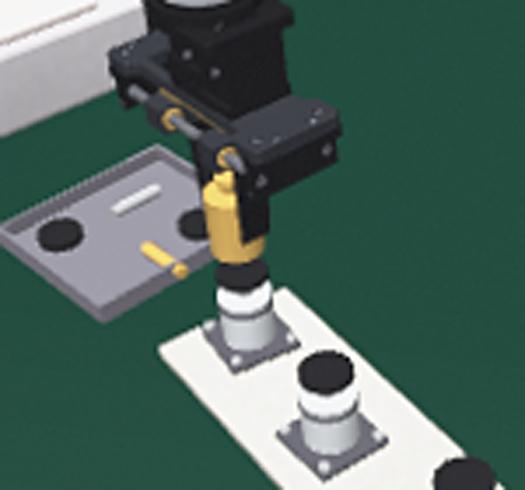

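The held weight is upright, its base at about crop (238,255) and almost straight above the furthest cap at (243,275). Lowering it to nearly home, then releasing.

Call:
{"fn": "apply_moves", "kwargs": {
  "deltas": [
    {"turn":[0,0,0],"dp":[-0.2,0,1],"hand":2.5},
    {"turn":[0,0,0],"dp":[-0.2,0,2],"hand":2.5},
    {"turn":[0,0,0],"dp":[-0.2,0,2.5],"hand":2.5},
    {"turn":[0,0,0],"dp":[-0.2,0,2.9],"hand":2.5},
    {"turn":[0,0,0],"dp":[-0.2,0,3.3],"hand":2.5},
    {"turn":[0,0,0],"dp":[-0.2,0,3.7],"hand":2.5},
    {"turn":[0,0,0],"dp":[-0.2,0,3.7],"hand":2.5},
    {"turn":[0,0,0],"dp":[-0.2,0,3.7],"hand":2.5}
  ]
}}

```text
time_s: 11.43
tool_pos: [0.5249, -0.1217, 0.0908]
eef_rot: [[1.0, 0.0, 0.0], [0.0, -1.0, 0.0], [0.0, -0.0, -1.0]]
contact_force: [-0.1, 3.1, -1.5]
grip_width: 0.0395
```

Call:
{"fn": "apply_moves", "kwargs": {
  "deltas": [
    {"turn":[0,0,0],"dp":[0,0,0],"hand":4.0},
    {"turn":[0,0,0],"dp":[0,0,0],"hand":4.5},
    {"turn":[0,0,0],"dp":[0,0,0],"hand":5.5},
    {"turn":[0,0,0],"dp":[0,0,0],"hand":7},
    {"turn":[0,0,0],"dp":[0,0,0],"hand":8},
    {"turn":[0,0,0],"dp":[0,0,0],"hand":8},
    {"turn":[0,0,0],"dp":[0,0,0],"hand":8},
    {"turn":[0,0,0],"dp":[0,0,0],"hand":8}
  ]
}}

```text
time_s: 12.1
tool_pos: [0.5248, -0.1219, 0.0907]
eef_rot: [[1.0, 0.0, 0.0], [0.0, -1.0, -0.0], [0.0, 0.0, -1.0]]
contact_force: [0.2, 0.2, 0.6]
grip_width: 0.0777
```

Call:
{"fn": "apply_moves", "kwargs": {
  "deltas": [
    {"turn":[0,0,0],"dp":[0,0,-1.5],"hand":8},
    {"turn":[0,0,0],"dp":[0,0,-4],"hand":8},
    {"turn":[0,0,0],"dp":[0,0,-7],"hand":8},
    {"turn":[0,0,0],"dp":[0,0,-10],"hand":8},
    {"turn":[0,0,0],"dp":[0,-4,-10],"hand":8},
    {"turn":[0,0,0],"dp":[0,-8,-10],"hand":8},
    {"turn":[0,0,0],"dp":[0,-12,-10],"hand":8},
    {"turn":[0,0,0],"dp":[0,-16,-10],"hand":8}
  ]
}}

```text
time_s: 12.77
tool_pos: [0.5244, 0.0396, 0.1909]
eef_rot: [[1.0, -0.001, 0.001], [-0.001, -1.0, -0.0], [0.001, 0.0, -1.0]]
contact_force: [1.3, -1.2, 0.1]
grip_width: 0.0803
```

Run:
```python
from h import *
a=snap('scene');b=snap('top');st=manip.state();print(st['tool_pos'],st['time_s'],st['contact_force'])
x=cv2.resize(b['img'][120:220,220:360],None,fx=2.8,fy=2.8,interpolation=2)
y=cv2.resize(a['img'][130:240,150:250],None,fx=4,fy=4,interpolation=2)
z=np.zeros((440,800,3),'u1');z[:440,:400]=y;z[:280,408:800]=x
cv2.imwrite('pics/g.png',z)
```

```text
[0.52420056 0.04259802 0.19076154] 12.8667 [-0.08293781 -0.85880084 -0.12568233]
```

View pics/g.png

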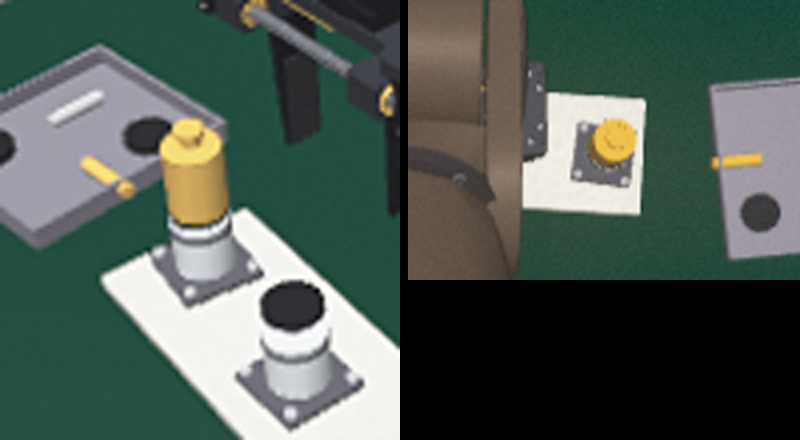

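The weight stands upright on the furthest cap: weight at crop (195,175), collar gap clearly shorter than on its free neighbour at (293,335). The gripper is clear. I'll let the arm settle and hand in.

Call:
{"fn": "apply_moves", "kwargs": {
  "deltas": [
    {"turn":[0,0,0],"dp":[0,0,0],"hand":8},
    {"turn":[0,0,0],"dp":[0,0,0],"hand":8},
    {"turn":[0,0,0],"dp":[0,0,0],"hand":8}
  ]
}}

```text
time_s: 13.12
tool_pos: [0.5248, 0.0371, 0.1905]
eef_rot: [[1.0, -0.001, -0.0], [-0.001, -1.0, -0.0], [-0.0, 0.0, -1.0]]
contact_force: [-0.5, 0.6, 0.3]
grip_width: 0.0801
```

```bash
python3 -c "
from h import *
order.finish_job()"
```

```text
the job is handed in; nothing more can be done
```

The brass weight is standing on the plunger furthest from the red tray, which has the weakest spring. I handed the job in at about 13 s; no verdict is reported.

I pressed the caps in order from the red tray, each about 8–9 mm down:

| Plunger | Force at 8–9 mm | Stiffness |
|---|---|---|
| Nearest the red tray | about 8–9 N | about 1 N/mm |
| Middle | about 14 N | about 1.7 N/mm |
| Furthest | about 3 N | about 0.35 N/mm |

- **Final check:** the last pictures show the weight upright and about centred on the furthest cap, which has clearly sunk, and the gripper is clear of everything. I judged by eye that the cap is fully home and did not measure it.
- **Disagreement:** the two cameras differed by 5–10 mm on positions. I went mainly by the top view, and pressing, gripping and placing all worked from it.

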